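# Push used culture dishes into the discard pan with the bench scraper

## Robot

A 6-joint arm with a two-finger parallel gripper is mounted at the origin on a cart in front of the work surface, level with it; the furniture and walls round the work are solid. World frame = base frame: x ahead of the robot, y to its left, z up, the work surface at z = 0. Lengths are in m, angles in rad, forces in N, time in s.
With the tool pointing down it reaches from about 0.275 to 0.825 m from the base axis. Payload 5.2 kg.
Tool frame: the origin (TCP) lies between the finger pads; the fingertips stand 11 mm ahead of it and the grasp point (between the pads) lies 8 mm behind it; z points along the fingers, y is the line along which they close (so a half turn about z gives the same grasp; the last joint's range is limited). The gripper opens to 93 mm and grips with 3 to 60 N. Pads are 15 mm wide; open, the fingers measure 128 mm over their backs; the gripper's body (75 mm by 188 mm) begins 65 mm behind the grasp point.
Start: joints at [1.011, 0.259, 1.535, -0, 1.348, -0.203], TCP at [0.192, 0.515, 0.23] pointing down, gripper open.
Joint ranges: [-3.14, 3.14], [-0.91, 2.08], [0.19, 2.58], [-1.22, 4.36], [0.22, 2.71], [-3.12, 3.12]. Speed limits (rad/s): [2.57, 2.57, 3.14, 3.14, 3.14, 3.14].

## Interface

Orientations are given as a rotation vector (axis times angle).
In Python, from workcell import * gives the robot as it stands.
- The arm moves only by the tool send_rows, never from a script. Its argument "moves" is a list of rows, each a list of 2 entries, a list of its own where there are three numbers: the shift along the tool's x, y, z in cm, then the turn, a rotation vector about the tool's x, y, z in rad. In form: [[[dx, dy, dz], [wx, wy, wz]], ...]. A call has 1 to 8 rows; each row is the pose to reach, as a shift and turn from the pose commanded when the call began, along the tool's axes at that moment; what a row does not reach only later rows make up. A row lasts 1/12 s, in which the tool goes at most 41.7 mm and 7.16 degrees, less where a joint would pass 70% of its speed; a pose out of reach is approached as far as the arm can. A call with a gripper value outside its range is refused whole. "jaw" is the closure, from 0 (fully open) to 1 (shut), set as the call begins (left out, the last holds). The fingers move at their own pace and stop on an object; "squeeze" is the grip in N (left out, the last holds). Time passes only in rows, so rows that repeat a pose let the fingers close. It gives the time, the measured TCP pose, the force, the opening and the grip force at its end, in the units of the state.
- read_state(): the state, without advancing time (a new reading comes with each control period).
- read_camera(name): name is "side" or "top"; returns a dict with "img" (420x560x3 uint8, blue, green, red), "K" (3x3 intrinsics, pixels), "world_to_cam" (4x4, takes a point from world to camera coordinates). Camera axes: x right, y down, z forward; pixel columns grow to the right and rows downward; lengths in m; the calibration is good to about 2 mm. A picture is of the moment at which its call begins. There is no depth.
- sign_off(): hands the job in; it is judged then, once.
The state is a dict: "t": time; "joint_positions": joint angles; "joint_vel": joint speeds; "tau": joint torques, N m; "eef_pos": TCP position; "orientation": TCP orientation; "force": force on the tool from outside, world axes, zero at the start; "wrist_torque": the same for the moment, N m; "opening": finger opening in m; "grip_force": force on a finger pad.
Only numpy, scipy, OpenCV 4.12 (cv2) and the standard library are available. Lean on these libraries where they do the work, as an engineer would, in place of code of your own. Each camera call takes 0.05 s, during which the arm holds its last target. There are 200 camera calls.

## Task

The three used culture dishes on the bench are contaminated: without touching them with the gripper, push them with the bench scraper through the open side of the steel pan until all three lie flat and completely inside it. Then lean the scraper in its rest again, foot behind the lip and plate against the sloping back, and let go of it only when it leans there. Do not tip a dish over, and leave the reagent bottle standing where it is.

Things in the scene. Friction and masses are not known exactly. Their poses are not given: they have to be found in the camera images.
- scraper: Bench scraper, 0.18 kg: flat pale plate 140 mm long (y), 140 mm high (z), 8 mm thick (x), black rubber foot; its top 28 mm is a grey grip bar 20 mm thick, 110 mm long. Both faces alike. Origin: middle of the foot's underside, z up the plate. It starts leaning in the rest, 31 degrees from vertical, top toward the robot.
- scraper_grip (a point): Centre of the scraper's grip bar, 126 mm up the plate from the foot; the place to grip it, across the 20 mm thickness. Axes as the scraper's.
- rest: Fixed rest: grey base 69 (x) x 112 (y) x 6 mm, a lip on its +x edge up to z = 18 mm, two uprights with a cross bar sloping 25 degrees from vertical toward -x, top at z = 78 mm. The foot stands on the base between uprights (x = -5 mm) and lip (x = 12 mm). Origin: underside. Scraper as first found: its origin at x = 8, z = 8 mm here, y along the rest's y, z toward -x and up.
- pan: Fixed steel discard pan, open at the top and its +y side. Inside 200 mm wide (x), 180 mm deep (y); floor 3 mm thick, walls 3 mm thick, 43 mm high on the other three sides. The floor ends at y = +90 mm; from there a full-width ramp slopes down to the bench at y = +110 mm. Black handle behind the back (-y) wall. Origin: underside, centre of the inside.
- dish_a: Used culture dish with lid, a white disc 59 mm across and 15 mm high, 30 g, lying on the bench. Origin: centre of its underside, z up.
- dish_b: Used culture dish, the same as dish_a.
- dish_c: Used culture dish, the same as dish_a.
- bottle: Bystander: glass reagent bottle with screw cap, 56 mm across, 119 mm high, standing loose beside the pan, on the side away from the robot. Origin: centre of its underside, z up.

How it is judged:
By the outcome, as a careful person would: the job done as asked, in the order asked, and still so for the second after the job is handed in, with the robot touching nothing.
It also fails if it takes over 64 s, if anything falls off the work surface, if the arm or the gripper's body presses on something with over 40 N, if the wrist force passes 120 N, or if a joint passes its speed limit or range.

## Working session

There is one attempt and no reset: what is moved stays moved. The work goes in short steps, Python scripts to look and compute and a tool call to move; the robot and the scene stay as the last step left them, time stands still between calls to the robot, and variables do not carry over. Pictures are saved under pics/ and viewed, at most 11 in all, crops included, and the job is handed in when it is done.

Besides the shell and the picture viewer there is one more tool, called after ">>>" as name(argument=value, ...) on one line, values as JSON. send_rows: Moves the arm, as the interface text tells. Its arguments: {"type":"object","properties":{"moves":{"type":"array","items":{"type":"array"}},"jaw":{"type":"number"},"squeeze":{"type":"number"}},"required":["moves"]}

```bash
ls; mkdir -p pics; python3 - <<'E'
from workcell import *
import cv2
s=read_state();print(s)
for n in("side","top"):
    c=read_camera(n);cv2.imwrite(f"pics/{n}0.png",c["img"]);print(c["K"],c["world_to_cam"])
E
```

```text
pics
{'t': 0.0, 'joint_positions': array([ 1.01123532e+00,  2.59323860e-01,  1.53607003e+00, -1.75300002e-05,
        1.34800299e+00, -2.02794705e-01]), 'joint_vel': array([-0.00034797, -0.001012  ,  0.00036659, -0.00051208, -0.00053614,
       -0.00011718]), 'tau': array([ 5.56391005e-04, -4.37299740e+01, -2.84003198e+01,  7.21142767e-02,
        4.09950572e-02, -1.41999808e-04]), 'eef_pos': array([0.19178141, 0.51491916, 0.22883324]), 'orientation': array([-5.57317349e-01, -3.09109651e+00,  2.64010258e-03]), 'force': array([-0.64306477,  0.49035801,  0.090877  ]), 'wrist_torque': array([-0.03904655,  0.00202326, -0.064063  ]), 'grip_force': 0.0, 'opening': 0.09324991247668231}
[[390.71959096   0.         276.33458198]
 [  0.         390.71959096 212.3972284 ]
 [  0.           0.           1.        ]] [[ 0.88123802 -0.47212548  0.02273941 -0.60413455]
 [-0.23595307 -0.4810804  -0.84432683  0.14688892]
 [ 0.40956769  0.73868748 -0.53534579  0.76819781]
 [ 0.          0.          0.          1.        ]]
[[465.12010396   0.         278.85158571]
 [  0.         465.12010396 206.7108562 ]
 [  0.           0.           1.        ]] [[ 0.02052754 -0.99978705  0.00211699 -0.15479935]
 [-0.98597276 -0.02059462 -0.16563084  0.59522865]
 [ 0.16563917  0.0013127  -0.98618555  0.86705038]
 [ 0.          0.          0.          1.        ]]
```

View pics/side0.png

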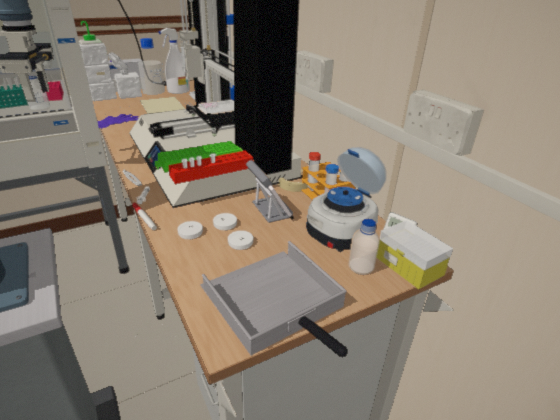

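View pics/top0.png

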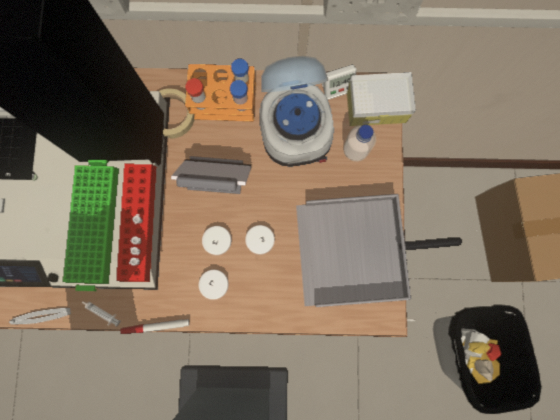

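The side view shows the pan at (270,290), the rest with the scraper at (270,195), the dishes at (190,230), (225,222), (240,240), and the bottle at (364,250). In the top view the dishes are at (216,240), (260,239), (213,285), the rest is at about (211,176), and the open side of the pan faces left at u≈300.

```bash
cat > h.py <<'E'
from workcell import *
import cv2, numpy as np
from scipy.spatial.transform import Rotation as R
def ray(c,u,v,z):
    T=c["world_to_cam"];o=-T[:3,:3].T@T[:3,3]
    d=T[:3,:3].T@np.linalg.inv(c["K"])@[u,v,1]
    return o+d*(z-o[2])/d[2]
def proj(c,p):
    q=c["K"]@(c["world_to_cam"]@np.r_[p,1])[:3];return q[:2]/q[2]
def dishes(c,z=.015,lo=(0,0),hi=(560,420)):
    m=(c["img"].min(2)>175).astype(np.uint8)
    out=[]
    for k in cv2.findContours(m,cv2.RETR_EXTERNAL,cv2.CHAIN_APPROX_NONE)[0]:
        if cv2.contourArea(k)>150:
            P=np.array([ray(c,*q[0],z)[:2] for q in k]).astype(np.float32)
            (x,y),r=cv2.minEnclosingCircle(P)
            if .022<r<.04: out.append((round(x,3),round(y,3),round(r,4)))
    return out
def st():
    s=read_state();print(round(s["t"],2),s["eef_pos"].round(4),R.from_rotvec(s["orientation"]).as_matrix().round(3).tolist(),s["joint_positions"].round(2),s["force"].round(1),round(s["opening"],4))
E
python3 - <<'E'
from h import *
for n in("side","top"):
    c=read_camera(n);print(n,dishes(c))
    if n=="top":
        for nm,(u,v,z) in dict(panrim1=(298,203,.043),panrim2=(396,197,.043),p3=(306,304,.043),p4=(411,298,.043),bottle=(366,131,.119)).items():print(nm,ray(c,u,v,z).round(3))
        cv2.imwrite("pics/rt.png",cv2.resize(c["img"][140:320,150:420],None,fx=2.9,fy=2.9,interpolation=cv2.INTER_CUBIC))
    else: cv2.imwrite("pics/rs.png",cv2.resize(c["img"][145:235,225:315],None,fx=6,fy=6,interpolation=cv2.INTER_CUBIC))
st()
E
```

```text
side [(0.531, -0.107, 0.0334), (0.44, -0.019, 0.0334), (0.528, -0.021, 0.0333)]
top [(0.445, -0.014, 0.0285), (0.533, -0.017, 0.0285), (0.537, -0.105, 0.0284)]
panrim1 [ 0.608 -0.18   0.043]
panrim2 [ 0.624 -0.376  0.043]
p3 [ 0.411 -0.198  0.043]
p4 [ 0.427 -0.4    0.043]
bottle [ 0.734 -0.303  0.119]
0.2 [0.1919 0.5151 0.2291] [[-0.937, 0.349, -0.001], [0.349, 0.937, -0.001], [0.0, -0.001, -1.0]] [ 1.01  0.26  1.54 -0.    1.35 -0.2 ] [-0.2 -1.3  0.6] 0.093
```

View pics/rt.png

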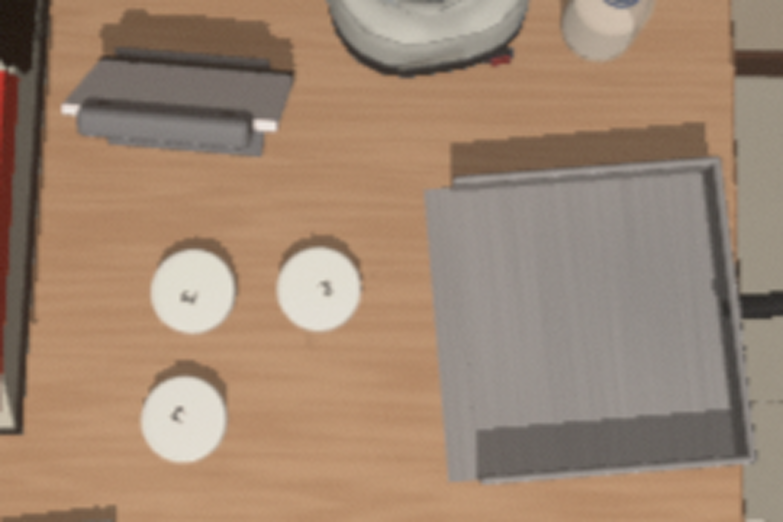

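View pics/rs.png

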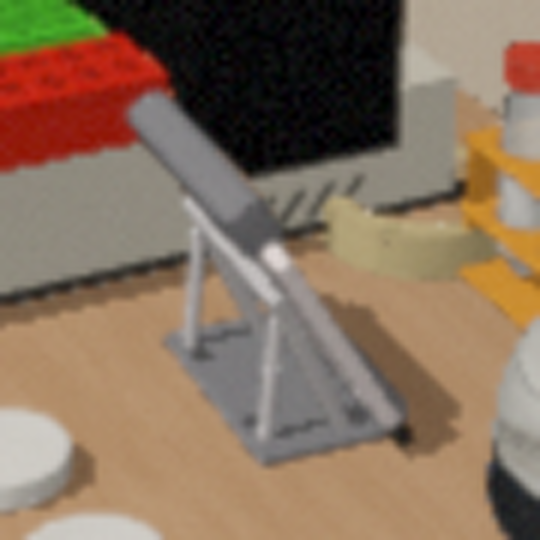

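The top crop shows the scraper leaning with its shoulders at (62,108) and (277,126), and the visible base corner at (262,155). The pan walls run (453,180)–(479,482) at the open end and (720,158)–(751,460) at the back. The side crop shows a scraper shoulder at (275,258) and the lower foot corner at (400,425).

```bash
cat >> h.py <<'E'
def tri(ct,pt,cs,ps):
    P=[c["K"]@c["world_to_cam"][:3] for c in(ct,cs)]
    X=cv2.triangulatePoints(P[0],P[1],np.float64(pt).reshape(2,1),np.float64(ps).reshape(2,1)).ravel();return (X[:3]/X[3]).round(3)
E
python3 - <<'E'
from h import *
t=read_camera("top");s=read_camera("side")
T=lambda a,b:(150+a/2.9,140+b/2.9)
S=lambda a,b:(225+a/6,145+b/6)
A=ray(t,*T(62,108),.104);B=ray(t,*T(277,126),.104);print("shoulders",A.round(3),B.round(3),np.linalg.norm(A-B))
print("shoulder side",ray(s,*S(285,262),.104).round(3),tri(t,T(277,126),s,S(285,262)))
print("plate top-face foot",ray(t,*T(100,55),.02).round(3),ray(t,*T(295,72),.02).round(3))
print("base corner",ray(t,*T(262,155),.006).round(3),"side base corners",[ray(s,*S(*q),.006).round(3) for q in((165,342),(268,460),(400,425))])
print("bar bottom edge ends",ray(t,*T(78,115),.116).round(3),ray(t,*T(252,130),.116).round(3))
print("bar side ends", tri(t,T(80,118),s,S(145,100)))
for q in((453,180),(479,482),(720,158),(751,460)):print("pan",ray(t,*T(*q),.043).round(3))
for q in((427,190),(448,480)):print("ramp",ray(t,*T(*q),0).round(3))
print("red corner",tri(t,(153,165),s,(254,160)),"black",ray(t,165,95,.1).round(3),ray(t,125,180,.1).round(3))
for q in((158,240),):print(q,tri(t,(135,219),s,(213,156)))
E
```

```text
shoulders [0.641 0.06  0.104] [ 0.632 -0.079  0.104] 0.1394116044668569
shoulder side [ 0.634 -0.072  0.104] [ 0.631 -0.08   0.109]
plate top-face foot [0.699 0.055 0.02 ] [ 0.69  -0.085  0.02 ]
base corner [ 0.632 -0.062  0.006] side base corners [array([0.635, 0.042, 0.006]), array([ 0.632, -0.064,  0.006]), array([ 0.695, -0.065,  0.006])]
bar bottom edge ends [0.634 0.046 0.116] [ 0.626 -0.064  0.116]
bar side ends [0.629 0.043 0.126]
pan [ 0.61  -0.197  0.043]
pan [ 0.407 -0.216  0.043]
pan [ 0.629 -0.38   0.043]
pan [ 0.425 -0.396  0.043]
ramp [ 0.61  -0.181  0.   ]
ramp [ 0.407 -0.198  0.   ]
red corner [0.665 0.096 0.101] black [0.805 0.083 0.1  ] [0.635 0.147 0.1  ]
(158, 240) [0.558 0.115 0.126]
```

```bash
cat >> h.py <<'E'
G=np.array([.630,-.009,.116])
def frame(d,n):
    d=np.array(d)/np.linalg.norm(d);x=np.cross(n,d);x/=np.linalg.norm(x);return np.c_[x,np.cross(d,x),d]
yw=-.065;Z=R.from_euler("z",yw).as_matrix();a=np.radians(31)
Rg=frame(Z@[np.sin(a),0,-np.cos(a)],Z@[np.cos(a),0,np.sin(a)])
def go(p,Rt,base=None):
    if base is None:
        s=read_state();base=(s["eef_pos"],R.from_rotvec(s["orientation"]).as_matrix())
    p0,R0=base
    print("shift cm",(R0.T@(np.array(p)-p0)*100).round(2),"turn",R.from_matrix(R0.T@Rt).as_rotvec().round(3))
    return np.array(p),Rt
E
python3 - <<'E'
from h import *
b=go([.50,.0,.28],Rg)
b=go(G-.092*Rg[:,2],Rg,b);print(b)
E
```

```text
shift cm [-46.86 -37.52  -5.05] turn [-0.465 -0.345  1.246]
shift cm [-0.05  2.72 11.57] turn [0. 0. 0.]
(array([ 0.58271656, -0.00592224,  0.19485939]), array([[ 6.49542388e-02,  8.55357172e-01,  5.13950440e-01],
       [ 9.97888244e-01, -5.56766496e-02, -3.34539061e-02],
       [-3.46944695e-18,  5.15038075e-01, -8.57167301e-01]]))
```

>>> send_rows(moves=[[[-46.9,-37.5,-5.0],[-0.465,-0.345,1.246]],[[-46.9,-37.5,-5.0],[-0.465,-0.345,1.246]],[[-46.9,-37.5,-5.0],[-0.465,-0.345,1.246]],[[-46.9,-37.5,-5.0],[-0.465,-0.345,1.246]],[[-46.9,-37.5,-5.0],[-0.465,-0.345,1.246]],[[-46.9,-37.5,-5.0],[-0.465,-0.345,1.246]],[[-46.9,-37.5,-5.0],[-0.465,-0.345,1.246]],[[-46.9,-37.5,-5.0],[-0.465,-0.345,1.246]]], jaw=0.35)

```text
t: 0.97
eef_pos: [0.363, 0.2286, 0.2578]
orientation: [1.683, 2.257, 0.401]
force: [0.2, 0.4, 0.0]
opening: 0.0603
grip_force: 0.0
```

```bash
python3 -c "
from h import *
st();go([.50,.0,.28],Rg)"
```

```text
0.97 [0.363  0.2286 0.2578] [[-0.271, 0.877, 0.396], [0.96, 0.276, 0.045], [-0.07, 0.393, -0.917]] [ 0.39 -0.21  2.02 -0.14  0.94  0.17] [0.2 0.4 0. ] 0.0603
shift cm [-25.81   6.59   2.36] turn [-0.123 -0.093  0.334]
```

>>> send_rows(moves=[[[-25.8,6.6,2.4],[-0.123,-0.093,0.334]],[[-25.8,6.6,2.4],[-0.123,-0.093,0.334]],[[-25.8,6.6,2.4],[-0.123,-0.093,0.334]],[[-25.8,6.6,2.4],[-0.123,-0.093,0.334]],[[-25.8,6.6,2.4],[-0.123,-0.093,0.334]],[[-25.8,6.6,2.4],[-0.123,-0.093,0.334]],[[-25.8,6.6,2.4],[-0.123,-0.093,0.334]],[[-25.8,6.6,2.4],[-0.123,-0.093,0.334]]])

```text
t: 1.63
eef_pos: [0.5033, -0.0017, 0.28]
orientation: [1.971, 1.847, 0.508]
force: [0.2, -1.3, -0.2]
opening: 0.0606
grip_force: 0.0
```

```bash
python3 -c "
from h import *
st();go(G-.092*Rg[:,2],Rg)"
```

```text
1.63 [ 0.5033 -0.0017  0.28  ] [[0.066, 0.856, 0.512], [0.998, -0.055, -0.036], [-0.002, 0.514, -0.858]] [-0.32 -0.18  2.    0.18  0.81 -0.34] [ 0.2 -1.3 -0.2] 0.0606
shift cm [ 0.12  2.45 11.39] turn [-0.002  0.003  0.   ]
```

>>> send_rows(moves=[[[0,2.4,3.5],[0,0,0]],[[0.1,2.45,7],[0,0,0]],[[0.1,2.45,10],[0,0,0]],[[0.1,2.45,12],[0,0,0]],[[0.1,2.45,13.5],[0,0,0]],[[0.1,2.45,14.4],[0,0,0]],[[0.1,2.45,14.4],[0,0,0]]])

```text
t: 2.22
eef_pos: [0.5949, -0.001, 0.1658]
orientation: [1.97, 1.858, 0.507]
force: [-0.6, 0.0, -0.1]
opening: 0.0601
grip_force: 0.0
```

```bash
python3 -c "
from h import *
st();go(G+.008*Rg[:,2],Rg)
for n,b in(('side',(145,235,225,315)),('top',(130,230,150,280))):
    c=read_camera(n);i=c['img'][b[0]:b[1],b[2]:b[3]];cv2.imwrite('pics/pg%s.png'%n,cv2.resize(i,None,fx=5,fy=5,interpolation=cv2.INTER_CUBIC))
i=[cv2.resize(cv2.imread('pics/pg%s.png'%n),(390,400)) for n in('side','top')];cv2.imwrite('pics/pg.png',np.hstack(i))
"
```

```text
2.22 [ 0.5949 -0.001   0.1658] [[0.059, 0.859, 0.508], [0.998, -0.05, -0.031], [-0.001, 0.509, -0.861]] [-0.25  0.13  2.    0.2   0.49 -0.34] [-0.6  0.  -0.1] 0.0601
shift cm [-0.59  0.53  6.89] turn [-0.007 -0.003  0.005]
```

View pics/pg.png

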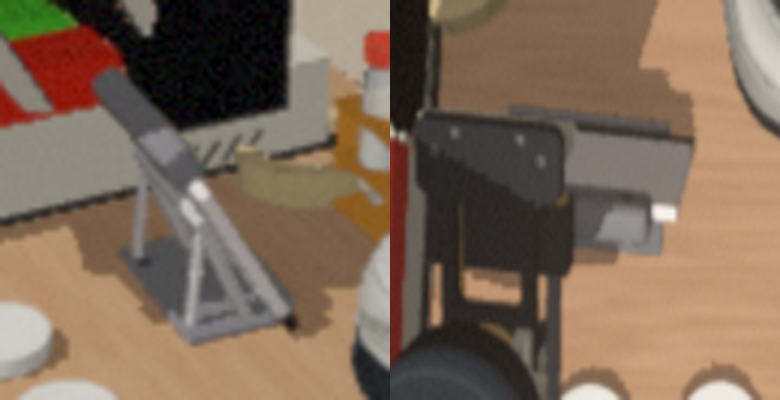

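The gripper hovers above the bar in the top view, and the side view shows the scraper undisturbed. I'll correct the offset sideways and advance.

>>> send_rows(moves=[[[-0.6,0.5,0.5],[-0.007,-0.003,0.005]],[[-0.6,0.5,2.0],[-0.007,-0.003,0.005]],[[-0.6,0.5,3.5],[-0.007,-0.003,0.005]],[[-0.6,0.5,5.0],[-0.007,-0.003,0.005]],[[-0.6,0.5,6.2],[-0.007,-0.003,0.005]],[[-0.6,0.5,6.9],[-0.007,-0.003,0.005]],[[-0.6,0.5,6.9],[-0.007,-0.003,0.005]]])

```text
t: 2.9
eef_pos: [0.6353, -0.011, 0.1109]
orientation: [1.969, 1.843, 0.513]
force: [-0.6, -0.8, -0.4]
opening: 0.0603
grip_force: 0.0
```

```bash
python3 -c "
from h import *
st();go(G+.008*Rg[:,2],Rg)"
```

```text
2.9 [ 0.6353 -0.011   0.1109] [[0.066, 0.854, 0.517], [0.998, -0.056, -0.036], [-0.001, 0.518, -0.855]] [-0.24  0.28  1.98  0.27  0.35 -0.41] [-0.6 -0.8 -0.4] 0.0603
shift cm [ 0.17 -0.2   0.08] turn [ 0.003  0.002 -0.001]
```

>>> send_rows(moves=[[[0.1,-0.2,0.1],[0.003,0,0]],[[0.1,-0.2,0.1],[0.003,0,0]],[[0.1,-0.2,0.1],[0.003,0,0]],[[0.1,-0.2,0.1],[0.003,0,0]],[[0.1,-0.2,0.1],[0.003,0,0]],[[0.1,-0.2,0.1],[0.003,0,0]]], jaw=1.0, squeeze=8)

```text
t: 3.4
eef_pos: [0.634, -0.0096, 0.1098]
orientation: [1.97, 1.845, 0.511]
force: [-0.9, -0.3, -0.7]
opening: 0.0255
grip_force: 0.0
```

```bash
python3 -c "
from h import *
st();go(G+.008*Rg[:,2],Rg)"
```

```text
3.4 [ 0.634  -0.0096  0.1098] [[0.066, 0.855, 0.515], [0.998, -0.056, -0.035], [-0.002, 0.516, -0.856]] [-0.24  0.28  1.99  0.26  0.35 -0.4 ] [-0.9 -0.3 -0.7] 0.0255
shift cm [ 0.04 -0.02  0.07] turn [0.001 0.002 0.   ]
```

>>> send_rows(moves=[[[0,0,0],[0,0,0]],[[0,0,0],[0,0,0]],[[0,0,0],[0,0,0]],[[0,0,0],[0,0,0]]])

```text
t: 3.73
eef_pos: [0.634, -0.0097, 0.1096]
orientation: [1.97, 1.845, 0.511]
force: [-2.0, 0.3, 2.1]
opening: 0.0201
grip_force: 8.0
```

>>> send_rows(moves=[[[0,0,0],[0,0,0]],[[0,0,0],[0,0,0]],[[0,0,0],[0,0,0]]], squeeze=40)

```text
t: 3.98
eef_pos: [0.634, -0.0097, 0.1096]
orientation: [1.97, 1.845, 0.511]
force: [-2.3, 0.1, 3.5]
opening: 0.0199
grip_force: 40.0
```

```bash
python3 -c "
from h import *
st();s=read_state();np.save('grip.npy',np.r_[s['eef_pos'],s['orientation']]);print(s['grip_force'])
b=(s['eef_pos'],R.from_rotvec(s['orientation']).as_matrix())
p=s['eef_pos']
go(p-b[1][:,2]*.04,b[1])
print(p-b[1][:,2]*.04)
c=read_camera('top');print(dishes(c))
"
```

```text
3.98 [ 0.634  -0.0097  0.1096] [[0.066, 0.855, 0.515], [0.998, -0.056, -0.035], [-0.002, 0.516, -0.857]] [-0.24  0.28  1.99  0.26  0.35 -0.4 ] [-2.3  0.1  3.5] 0.0199
40.00065207481384
shift cm [-0. -0. -4.] turn [0. 0. 0.]
[ 0.61340893 -0.00823725  0.14385242]
[(0.445, -0.015, 0.0287), (0.536, -0.105, 0.029), (0.533, -0.022, 0.0285)]
```

```bash
cat >> h.py <<'E'
PO=np.array([.518,-.2955]);U=np.array([.9957,.093]);V=np.array([-.093,.9957])
U/=np.linalg.norm(U);V/=np.linalg.norm(V)
Rp=frame([0,0,-1],np.r_[-V,0])
def pan(px,py,foot): return np.r_[PO+px*U+py*V,.118+foot]   # TCP for scraper centre at pan px,py, foot height
def topan(xy): return np.array([(np.array(xy[:2])-PO)@U,(np.array(xy[:2])-PO)@V]).round(4)
def where():
    s=read_state();print("scraper pan",topan(s["eef_pos"]),"foot",round(s["eef_pos"][2]-.118,4))
E
python3 -c "
from h import *
s=read_state();b=(s['eef_pos'],R.from_rotvec(s['orientation']).as_matrix())
go([.59,-.02,.235],b[1]);print(go(pan(.02,.23,.14),Rp))"
```

```text
shift cm [ -1.34   2.76 -12.97] turn [0. 0. 0.]
shift cm [ -6.28  -2.08 -18.57] turn [ 0.449 -0.381  1.375]
(array([ 0.51652405, -0.06463679,  0.258     ]), array([[ 0.9956664 ,  0.09299686,  0.        ],
       [ 0.09299686, -0.9956664 ,  0.        ],
       [ 0.        ,  0.        , -1.        ]]))
```

>>> send_rows(moves=[[[0,0,-1],[0,0,0]],[[0,0,-2.5],[0,0,0]],[[0,0,-4],[0,0,0]],[[0,1,-6.5],[0,0,0]],[[-0.5,2,-9.0],[0,0,0]],[[-1,2.5,-12],[0,0,0]],[[-1,3,-14],[0,0,0]]])

```text
t: 4.62
eef_pos: [0.5855, -0.0166, 0.2465]
orientation: [1.971, 1.845, 0.51]
force: [1.0, 0.2, -1.3]
opening: 0.0199
grip_force: 40.0
```

```bash
python3 -c "
from h import *
st();go(pan(.02,.23,.14),Rp)
c=read_camera('side');cv2.imwrite('pics/l.png',c['img'][60:330,100:450])"
```

```text
4.62 [ 0.5855 -0.0166  0.2465] [[0.066, 0.855, 0.514], [0.998, -0.056, -0.036], [-0.002, 0.515, -0.857]] [-0.29  0.02  1.91  0.18  0.69 -0.33] [ 1.   0.2 -1.3] 0.0199
shift cm [-5.25 -5.04 -4.36] turn [ 0.449 -0.38   1.375]
```

View pics/l.png

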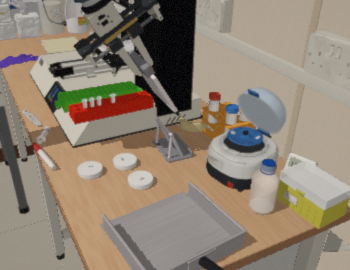

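The scraper is held and clear of the rest, with its foot at about (180,110) in the crop. The dishes and bottle haven't moved.

>>> send_rows(moves=[[[-5.2,-5.0,-4.4],[0.449,-0.38,1.375]],[[-5.2,-5.0,-4.4],[0.449,-0.38,1.375]],[[-5.2,-5.0,-4.4],[0.449,-0.38,1.375]],[[-5.2,-5.0,-4.4],[0.449,-0.38,1.375]],[[-5.2,-5.0,-4.4],[0.449,-0.38,1.375]],[[-5.2,-5.0,-4.4],[0.449,-0.38,1.375]],[[-5.2,-5.0,-4.4],[0.449,-0.38,1.375]],[[-5.2,-5.0,-4.4],[0.449,-0.38,1.375]]])

```text
t: 5.33
eef_pos: [0.5171, -0.0633, 0.2557]
orientation: [2.886, 0.806, 0.192]
force: [-0.4, -0.4, -2.6]
opening: 0.0201
grip_force: 40.0
```

```bash
python3 -c "
from h import *
st();go(pan(.02,.23,.14),Rp)"
```

```text
5.33 [ 0.5171 -0.0633  0.2557] [[0.848, 0.505, 0.16], [0.523, -0.847, -0.099], [0.085, 0.167, -0.982]] [-0.3   0.08  1.7  -0.05  1.17  0.74] [-0.4 -0.4 -2.6] 0.0201
shift cm [-0.1   0.12 -0.22] turn [ 0.146 -0.122  0.45 ]
```

>>> send_rows(moves=[[[-0.1,0.1,-0.2],[0.146,-0.122,0.45]],[[-0.1,0.1,-0.2],[0.146,-0.122,0.45]],[[-0.1,0.1,-0.2],[0.146,-0.122,0.45]],[[-0.1,0.1,-0.2],[0.146,-0.122,0.45]],[[-0.1,0.1,-0.2],[0.146,-0.122,0.45]],[[-0.1,0.1,-0.2],[0.146,-0.122,0.45]]])

```text
t: 5.83
eef_pos: [0.5171, -0.0653, 0.2575]
orientation: [3.136, 0.159, 0.004]
force: [0.1, -0.5, -2.2]
opening: 0.0199
grip_force: 40.0
```

```bash
python3 -c "
from h import *
st();where();go(pan(.02,.2305,.06),Rp)
c=read_camera('top');print(dishes(c));cv2.imwrite('pics/m.png',cv2.resize(c['img'][120:330,140:420],None,fx=2,fy=2))
s=read_camera('side');D=dishes(s);print(D,[topan(d) for d in D])
cv2.imwrite('pics/m2.png',np.hstack([cv2.resize(c['img'][120:330,150:350],(400,420)),cv2.resize(s['img'][120:290,150:310],(395,420))]))
"
```

```text
5.83 [ 0.5171 -0.0653  0.2575] [[0.995, 0.101, 0.003], [0.101, -0.995, -0.001], [0.003, 0.002, -1.0]] [-0.34  0.19  1.56 -0.    1.39  1.13] [ 0.1 -0.5 -2.2] 0.0199
scraper pan [0.0205 0.2293] foot 0.1395
shift cm [-0.07 -0.14  7.95] turn [ 0.002 -0.003  0.008]
[(0.899, -0.271, 0.0316)]
[(0.531, -0.107, 0.0334), (0.44, -0.019, 0.0334), (0.528, -0.021, 0.0326)] [array([0.0305, 0.1865]), array([-0.0519,  0.2826]), array([0.0355, 0.2724])]
```

View pics/m2.png

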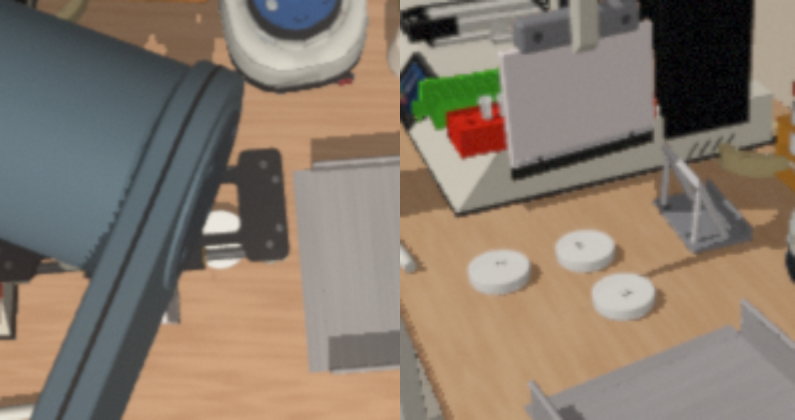

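Side view: the scraper hangs plumb above the gap, foot corners at crop (513,178) and (655,137), and the three dishes lie untouched.

>>> send_rows(moves=[[[-0.05,-0.14,2.5],[0.002,-0.003,0.008]],[[-0.05,-0.14,5],[0.002,-0.003,0.008]],[[-0.05,-0.14,7],[0.002,-0.003,0.008]],[[-0.05,-0.14,8.8],[0.002,-0.003,0.008]],[[-0.05,-0.14,9.8],[0.002,-0.003,0.008]],[[-0.05,-0.14,9.8],[0.002,-0.003,0.008]],[[-0.05,-0.14,9.8],[0.002,-0.003,0.008]]])

```text
t: 6.52
eef_pos: [0.517, -0.0636, 0.1611]
orientation: [-3.138, -0.145, -0.002]
force: [-0.6, -0.1, -1.9]
opening: 0.0198
grip_force: 40.0
```

```bash
python3 -c "
from h import *
s=read_camera('side')
for u,v in((195.8,192),(253.3,175.5)): print(ray(s,u,v,.1395).round(4))
st();where();go(pan(.02,.2305,.006),Rp)
z=read_state()['eef_pos'][2]-.118
print([proj(s,np.r_[PO+(.02+k)*U+.2265*V,z]).round(1) for k in(-.07,.07)])
cv2.imwrite('pics/n.png',cv2.resize(s['img'][130:290,150:350],None,fx=4,fy=3.7,interpolation=cv2.INTER_CUBIC))
"
```

```text
[ 0.4508 -0.071   0.1395]
[ 0.5929 -0.0544  0.1395]
6.57 [ 0.5176 -0.0639  0.1619] [[0.996, 0.092, 0.003], [0.092, -0.996, -0.0], [0.003, 0.001, -1.0]] [-0.34  0.26  1.7   0.    1.17  1.14] [-0.2  0.8 -2.7] 0.0199
scraper pan [0.0212 0.2307] foot 0.0439
shift cm [-0.13  0.01  3.79] turn [ 0.001 -0.003 -0.001]
[array([198.5, 230.4]), array([252.6, 212.9])]
```

View pics/n.png

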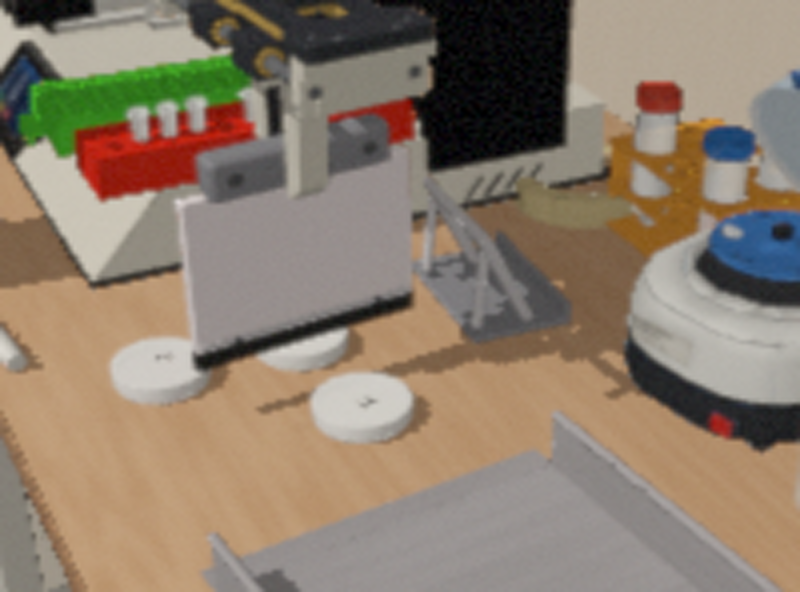

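Foot corners at crop (197,368) and (412,305) match the prediction to within 1 px. I'll lower into the gap.

>>> send_rows(moves=[[[-0.1,0,1],[0.001,-0.003,0]],[[-0.1,0,2],[0.001,-0.003,0]],[[-0.1,0,2.8],[0.001,-0.003,0]],[[-0.1,0,3.5],[0.001,-0.003,0]],[[-0.1,0,3.8],[0.001,-0.003,0]],[[-0.1,0,3.8],[0.001,-0.003,0]]])

```text
t: 7.07
eef_pos: [0.5155, -0.0637, 0.1216]
orientation: [-3.136, -0.143, 0.006]
force: [0.3, 0.1, -0.8]
opening: 0.0198
grip_force: 40.0
```

```bash
python3 -c "
from h import *
st();where();go(pan(.02,.15,.007),Rp)
D=dishes(read_camera('side'));print(D,[topan(d) for d in D])"
```

```text
7.07 [ 0.5155 -0.0637  0.1216] [[0.996, 0.091, -0.004], [0.091, -0.996, 0.002], [-0.004, -0.002, -1.0]] [-0.34  0.31  1.75  0.    1.08  1.14] [ 0.3  0.1 -0.8] 0.0198
scraper pan [0.0191 0.231 ] foot 0.0036
shift cm [ 0.11  8.1  -0.36] turn [-0.002  0.004 -0.002]
[(0.532, -0.11, 0.0344), (0.444, -0.017, 0.0372)] [array([0.0312, 0.1834]), array([-0.0478,  0.2842])]
```

>>> send_rows(moves=[[[0.1,0.4,-0.2],[-0.002,0.004,-0.002]],[[0.1,1.0,-0.3],[-0.002,0.004,-0.002]],[[0.1,1.9,-0.3],[-0.002,0.004,-0.002]],[[0.1,3.0,-0.3],[-0.002,0.004,-0.002]],[[0.1,4.2,-0.3],[-0.002,0.004,-0.002]],[[0.1,5.4,-0.35],[-0.002,0.004,-0.002]],[[0.1,6.6,-0.35],[-0.002,0.004,-0.002]],[[0.1,7.6,-0.35],[-0.002,0.004,-0.002]]])

```text
t: 7.78
eef_pos: [0.5242, -0.1414, 0.1263]
orientation: [3.137, 0.144, 0.004]
force: [-0.2, 0.8, -2.3]
opening: 0.0197
grip_force: 40.0
```

```bash
python3 -c "
from h import *
st();where();go(pan(.02,-.016,.008),Rp)
s=read_camera('side');D=dishes(s);print(D,[topan(d) for d in D])"
```

```text
7.78 [ 0.5242 -0.1414  0.1263] [[0.996, 0.092, 0.002], [0.092, -0.996, -0.001], [0.002, 0.001, -1.0]] [-0.47  0.34  1.7   0.    1.11  1.01] [-0.2  0.8 -2.3] 0.0197
scraper pan [0.0205 0.1528] foot 0.0083
shift cm [-0.04 16.88  0.05] turn [ 0.001 -0.002 -0.001]
[(0.53, -0.18, 0.0332), (0.438, -0.017, 0.0338)] [array([0.0227, 0.1139]), array([-0.0538,  0.2847])]
```

>>> send_rows(moves=[[[0,0.5,0],[0,0,0]],[[0,1.2,0],[0,0,0]],[[0,2.1,0],[0,0,0]],[[0,3.2,0],[0,0,0]],[[0,4.4,0],[0,0,0]],[[0,5.6,0],[0,0,0]],[[0,6.8,0],[0,0,0]],[[0,8.0,0],[0,0,0]]])

```text
t: 8.5
eef_pos: [0.5317, -0.2206, 0.1263]
orientation: [3.137, 0.146, 0.004]
force: [-0.1, -0.6, -2.3]
opening: 0.0201
grip_force: 40.0
```

>>> send_rows(moves=[[[0,1.2,0],[0,0,0]],[[0,2.4,0],[0,0,0]],[[0,3.6,0],[0,0,0]],[[0,4.8,0],[0,0,0]],[[0,6.0,0],[0,0,0]],[[0,7.1,0],[0,0,0]],[[0,8.0,0],[0,0,0]],[[0,8.6,0],[0,0,0]]])

```text
t: 9.17
eef_pos: [0.5396, -0.3062, 0.1263]
orientation: [3.137, 0.145, 0.004]
force: [0.2, 0.5, -2.2]
opening: 0.0198
grip_force: 40.0
```

```bash
python3 -c "
from h import *
st();where();b=go(pan(.0,.02,.12),Rp);go(pan(-.003,.36,.12),Rp,b)
s=read_camera('side');D=dishes(s);print(D,[topan(d) for d in D])
t=read_camera('top');D=dishes(t);print(D,[topan(d) for d in D])
cv2.imwrite('pics/o.png',np.hstack([cv2.resize(c['img'][150:350,150:450],(400,400)) for c in (t,s)]))"
```

```text
9.17 [ 0.5396 -0.3062  0.1263] [[0.996, 0.092, 0.002], [0.092, -0.996, -0.001], [0.002, 0.001, -1.0]] [-0.7   0.46  1.5   0.    1.18  0.78] [ 0.2  0.5 -2.2] 0.0198
scraper pan [ 0.0205 -0.0127] foot 0.0083
shift cm [ -2.03  -3.25 -11.18] turn [ 0.001 -0.002 -0.001]
shift cm [ -0.3 -34.    0. ] turn [0. 0. 0.]
[(0.545, -0.34, 0.0332), (0.439, -0.017, 0.034), (0.525, -0.019, 0.0345)] [array([ 0.0227, -0.0468]), array([-0.0528,  0.2846]), array([0.0327, 0.2747])]
[(0.444, -0.014, 0.0297), (0.533, -0.016, 0.0296), (0.734, -0.301, 0.0259)] [array([-0.0475,  0.2872]), array([0.0409, 0.2769]), array([ 0.2146, -0.0256])]
```

View pics/o.png

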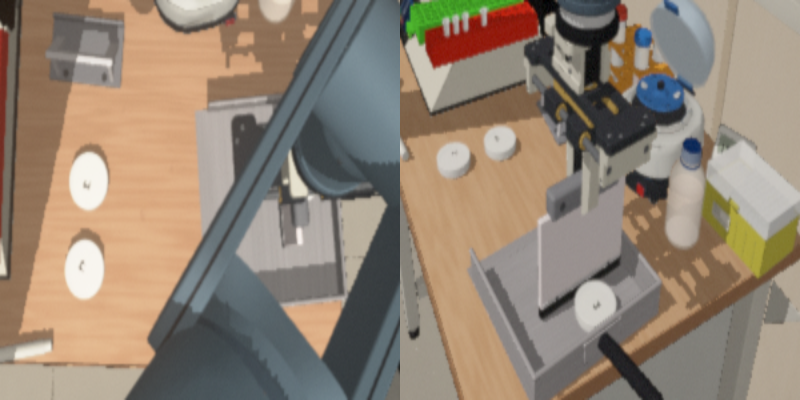

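Dish c is flat in the pan (side crop (596,305)). The other two are still on the bench at top crop (88,181) and (84,268), and the bottle stands.

>>> send_rows(moves=[[[0,-1,0],[0,0,0]],[[0,-1.5,-3],[0,0,0]],[[-0.5,-3,-6],[0,0,0]],[[-1,-6,-8],[0,0,0]],[[-1.5,-10,-8],[0,0,0]],[[-2.3,-14,-8],[0,0,0]],[[-2.3,-18,-8],[0,0,0]],[[-2.3,-22,-8],[0,0,0]]])

```text
t: 9.93
eef_pos: [0.4944, -0.0848, 0.2064]
orientation: [3.138, 0.146, 0.004]
force: [1.3, -0.2, -1.8]
opening: 0.0198
grip_force: 40.0
```

>>> send_rows(moves=[[[0,-3.5,0],[0,0,0]],[[0,-7,0],[0,0,0]],[[0,-10,0],[0,0,0]],[[0,-12.2,0],[0,0,0]],[[0,-13.3,0],[0,0,0]],[[0,-13.3,0],[0,0,0]],[[0,-13.3,0],[0,0,0]]])

```text
t: 10.52
eef_pos: [0.4833, 0.045, 0.2062]
orientation: [3.137, 0.149, 0.004]
force: [0.7, -0.1, -1.8]
opening: 0.0198
grip_force: 40.0
```

```bash
python3 -c "
from h import *
st();where();go(pan(-.003,.34,.007),Rp)
s=read_camera('side');D=dishes(s);print(D,[topan(d) for d in D])"
```

```text
10.52 [0.4833 0.045  0.2062] [[0.995, 0.095, 0.003], [0.095, -0.995, -0.001], [0.002, 0.001, -1.0]] [-0.14  0.16  1.72 -0.    1.26  1.34] [ 0.7 -0.1 -1.8] 0.0198
scraper pan [-0.0028  0.3423] foot 0.0882
shift cm [-0.04  0.21  8.12] turn [ 0.001 -0.002  0.002]
[(0.544, -0.34, 0.0336), (0.439, -0.017, 0.034), (0.529, -0.023, 0.0339)] [array([ 0.0217, -0.0467]), array([-0.0528,  0.2846]), array([0.0363, 0.2703])]
```

>>> send_rows(moves=[[[0,0.1,2.5],[0.001,-0.002,0.002]],[[0,0.1,5],[0.001,-0.002,0.002]],[[0,0.1,6.8],[0.001,-0.002,0.002]],[[0,0.1,7.8],[0.001,-0.002,0.002]],[[0,0.1,8.1],[0.001,-0.002,0.002]],[[0,0.1,8.1],[0.001,-0.002,0.002]]])

```text
t: 11.07
eef_pos: [0.4839, 0.0426, 0.1246]
orientation: [-3.138, -0.141, 0.002]
force: [0.2, 0.2, -1.4]
opening: 0.0197
grip_force: 40.0
```

```bash
python3 -c "
from h import *
st();where();go(pan(-.003,.044,.008),Rp)"
```

```text
11.07 [0.4839 0.0426 0.1246] [[0.996, 0.089, -0.001], [0.089, -0.996, 0.0], [-0.001, -0.0, -1.0]] [-0.14  0.25  1.83  0.    1.06  1.34] [ 0.2  0.2 -1.4] 0.0197
scraper pan [-0.0025  0.3399] foot 0.0066
shift cm [ 0.05 29.59 -0.15] turn [-0.     0.001 -0.004]
```

>>> send_rows(moves=[[[0,0.5,0],[0,0,-0.002]],[[0,1.1,-0.1],[0,0,-0.002]],[[0,1.8,-0.1],[0,0,-0.002]],[[0,2.6,-0.1],[0,0,-0.002]],[[0,3.5,-0.1],[0,0,-0.002]],[[0,4.5,-0.1],[0,0,-0.002]],[[0,5.6,-0.1],[0,0,-0.002]],[[0,6.8,-0.1],[0,0,-0.002]]])

```text
t: 11.73
eef_pos: [0.4902, -0.0253, 0.1261]
orientation: [-3.138, -0.146, -0.001]
force: [0.3, 0.9, -1.3]
opening: 0.0197
grip_force: 40.0
```

>>> send_rows(moves=[[[0,1.2,0],[0,0,0]],[[0,2.4,0],[0,0,0]],[[0,3.6,0],[0,0,0]],[[0,4.8,0],[0,0,0]],[[0,6.0,0],[0,0,0]],[[0,7.1,0],[0,0,0]],[[0,8.0,0],[0,0,0]],[[0,8.6,0],[0,0,0]]])

```text
t: 12.4
eef_pos: [0.4982, -0.1112, 0.1259]
orientation: [-3.138, -0.145, -0.0]
force: [0.3, 0.3, -1.8]
opening: 0.0198
grip_force: 40.0
```

```bash
python3 -c "
from h import *
st();where();go(pan(-.003,.044,.008),Rp)
s=read_camera('side');D=dishes(s);print(D,[topan(d) for d in D])
t=read_camera('top');D=dishes(t);print(D,[topan(d) for d in D])"
```

```text
12.4 [ 0.4982 -0.1112  0.1259] [[0.996, 0.092, 0.0], [0.092, -0.996, 0.0], [0.0, 0.0, -1.0]] [-0.44  0.28  1.77  0.    1.08  1.04] [ 0.3  0.3 -1.8] 0.0198
scraper pan [-0.0025  0.1854] foot 0.0079
shift cm [-4.000e-02  1.414e+01 -1.000e-02] turn [ 0.    -0.    -0.001]
[(0.544, -0.34, 0.0336), (0.463, -0.152, 0.0333), (0.545, -0.146, 0.0338)] [array([ 0.0217, -0.0467]), array([-0.0414,  0.148 ]), array([0.0408, 0.1463])]
[(0.547, -0.342, 0.0301), (0.738, -0.304, 0.0222), (0.884, -0.169, 0.0351)] [array([ 0.0245, -0.049 ]), array([ 0.2183, -0.0289]), array([0.3762, 0.0919])]
```

>>> send_rows(moves=[[[0,0.5,0],[0,0,0]],[[0,1.2,0],[0,0,0]],[[0,2.1,0],[0,0,0]],[[0,3.1,0],[0,0,0]],[[0,4.1,0],[0,0,0]],[[0,5.1,0],[0,0,0]],[[0,6.1,0],[0,0,0]],[[0,7.1,0],[0,0,0]]])

```text
t: 13.17
eef_pos: [0.5048, -0.1817, 0.126]
orientation: [-3.138, -0.145, -0.0]
force: [0.0, 0.4, -2.0]
opening: 0.0194
grip_force: 40.0
```

>>> send_rows(moves=[[[0,1.1,0],[0,0,0]],[[0,2.2,0],[0,0,0]],[[0,3.3,0],[0,0,0]],[[0,4.3,0],[0,0,0]],[[0,5.2,0],[0,0,0]],[[0,5.9,0],[0,0,0]],[[0,6.4,0],[0,0,0]],[[0,6.5,0],[0,0,0]]])

```text
t: 13.83
eef_pos: [0.5109, -0.2463, 0.126]
orientation: [3.138, 0.145, 0.001]
force: [-0.4, 0.1, -1.9]
opening: 0.0198
grip_force: 40.0
```

```bash
python3 -c "
from h import *
st();where()
s=read_camera('side');D=dishes(s);print(D,[topan(d) for d in D])
t=read_camera('top');D=dishes(t);print(D,[topan(d) for d in D])
g=np.load('grip.npy');Rgr=R.from_rotvec(g[3:]).as_matrix()
b=go(pan(-.0,.06,.15),Rp);b=go([.54,-.06,.27],Rgr,b)"
```

```text
13.83 [ 0.5109 -0.2463  0.126 ] [[0.996, 0.092, 0.0], [0.092, -0.996, -0.0], [0.0, 0.0, -1.0]] [-0.65  0.38  1.64  0.    1.13  0.83] [-0.4  0.1 -1.9] 0.0198
scraper pan [-0.0025  0.0497] foot 0.008
[(0.545, -0.34, 0.0332), (0.479, -0.284, 0.0329), (0.558, -0.274, 0.0332)] [array([ 0.0227, -0.0468]), array([-0.0378,  0.0151]), array([0.0418, 0.0177])]
[(0.464, -0.288, 0.0317), (0.738, -0.304, 0.0225)] [array([-0.0531,  0.0125]), array([ 0.2183, -0.0289])]
shift cm [  0.26  -0.94 -14.21] turn [-0. -0. -0.]
shift cm [  4.38 -17.24  -0.2 ] turn [-0.449  0.381 -1.375]
```

>>> send_rows(moves=[[[0,-0.6,0],[0,0,0]],[[0,-1.2,-2.5],[0,0,0]],[[0,-1.2,-6],[0,0,0]],[[0,-2,-10],[0,0,0]],[[0,-4,-13.5],[0,0,0]],[[0,-8,-14.2],[0,0,0]],[[0,-12,-14.2],[0,0,0]],[[0,-15,-14.2],[0,0,0]]])

```text
t: 14.6
eef_pos: [0.4962, -0.0927, 0.2694]
orientation: [-3.138, -0.147, -0.004]
force: [0.9, -0.3, -2.1]
opening: 0.0199
grip_force: 40.0
```

```bash
cat >> h.py <<'E'
g=np.load('grip.npy');Rgr=R.from_rotvec(g[3:]).as_matrix()
VIA=g[:3]+Rgr@np.array([0,.012,-.10])
E
python3 -c "
from h import *
st();go(VIA+[-.03,-.02,.04],Rgr)
s=read_camera('side');D=dishes(s);print(D,[topan(d) for d in D])"
```

```text
14.6 [ 0.4962 -0.0927  0.2694] [[0.996, 0.094, 0.003], [0.094, -0.996, 0.001], [0.003, -0.0, -1.0]] [-0.41  0.15  1.57  0.    1.41  1.07] [ 0.9 -0.3 -2.1] 0.0199
shift cm [ 7.24 -5.94  2.81] turn [-0.448  0.378 -1.375]
[(0.545, -0.34, 0.0332), (0.477, -0.282, 0.0333), (0.56, -0.275, 0.034)] [array([ 0.0227, -0.0468]), array([-0.0396,  0.0173]), array([0.0437, 0.0165])]
```

>>> send_rows(moves=[[[7.2,-5.9,0.5],[-0.448,0.378,-1.375]],[[7.2,-5.9,0.5],[-0.448,0.378,-1.375]],[[7.2,-5.9,0.5],[-0.448,0.378,-1.375]],[[7.2,-5.9,0.5],[-0.448,0.378,-1.375]],[[7.2,-5.9,0.5],[-0.448,0.378,-1.375]],[[7.2,-5.9,0.5],[-0.448,0.378,-1.375]],[[7.2,-5.9,0.5],[-0.448,0.378,-1.375]],[[7.2,-5.9,0.5],[-0.448,0.378,-1.375]]])

```text
t: 15.32
eef_pos: [0.5622, -0.0291, 0.2628]
orientation: [2.47, 1.401, 0.371]
force: [0.7, 0.2, -1.5]
opening: 0.0201
grip_force: 40.0
```

```bash
python3 -c "
from h import *
st();go(VIA+[-.02,-.01,.03],Rgr)"
```

```text
15.32 [ 0.5622 -0.0291  0.2628] [[0.498, 0.792, 0.353], [0.863, -0.492, -0.112], [0.085, 0.361, -0.929]] [-0.23  0.04  1.77 -0.03  0.95  0.32] [ 0.7  0.2 -1.5] 0.0201
shift cm [ 1.32 -0.9   3.15] turn [-0.149  0.125 -0.448]
```

>>> send_rows(moves=[[[1.3,-0.9,1.0],[-0.149,0.125,-0.448]],[[1.3,-0.9,2.0],[-0.149,0.125,-0.448]],[[1.3,-0.9,3.1],[-0.149,0.125,-0.448]],[[1.3,-0.9,3.1],[-0.149,0.125,-0.448]],[[1.3,-0.9,3.1],[-0.149,0.125,-0.448]],[[1.3,-0.9,3.1],[-0.149,0.125,-0.448]],[[1.3,-0.9,3.1],[-0.149,0.125,-0.448]]])

```text
t: 15.9
eef_pos: [0.5728, -0.018, 0.232]
orientation: [1.979, 1.838, 0.51]
force: [-1.0, -0.5, -1.5]
opening: 0.0193
grip_force: 40.0
```

```bash
python3 -c "
from h import *
st();go(g[:3]+Rgr@np.array([0,.006,-.05]),Rgr);go(g[:3],Rgr)"
```

```text
15.9 [ 0.5728 -0.018   0.232 ] [[0.074, 0.855, 0.513], [0.997, -0.064, -0.037], [0.001, 0.514, -0.858]] [-0.3   0.01  1.96  0.19  0.66 -0.35] [-1.  -0.5 -1.5] 0.0193
shift cm [ 1.26 -0.52  8.61] turn [-0.002  0.002 -0.008]
shift cm [ 1.27 -1.11 13.61] turn [-0.002  0.002 -0.008]
```

>>> send_rows(moves=[[[1.25,-0.8,3],[-0.002,0.002,-0.008]],[[1.25,-0.8,6],[-0.002,0.002,-0.008]],[[1.25,-0.9,8],[-0.002,0.002,-0.008]],[[1.25,-0.9,9],[-0.002,0.002,-0.008]],[[1.25,-0.9,9.6],[-0.002,0.002,-0.008]],[[1.25,-0.9,9.6],[-0.002,0.002,-0.008]],[[1.25,-0.9,9.6],[-0.002,0.002,-0.008]]])

```text
t: 16.48
eef_pos: [0.6163, -0.0088, 0.1459]
orientation: [1.968, 1.845, 0.512]
force: [-0.1, 0.3, -1.1]
opening: 0.0198
grip_force: 40.0
```

```bash
python3 -c "
from h import *
st();go(g[:3],Rgr)
s=read_camera('side');cv2.imwrite('pics/q.png',cv2.resize(s['img'][140:320,180:400],None,fx=3.3,fy=3.3,interpolation=cv2.INTER_CUBIC))"
```

```text
16.48 [ 0.6163 -0.0088  0.1459] [[0.065, 0.854, 0.516], [0.998, -0.055, -0.035], [-0.002, 0.517, -0.856]] [-0.25  0.2   1.99  0.23  0.43 -0.37] [-0.1  0.3 -1.1] 0.0198
shift cm [ 0.03 -0.36  4.03] turn [ 0.001 -0.     0.001]
```

View pics/q.png

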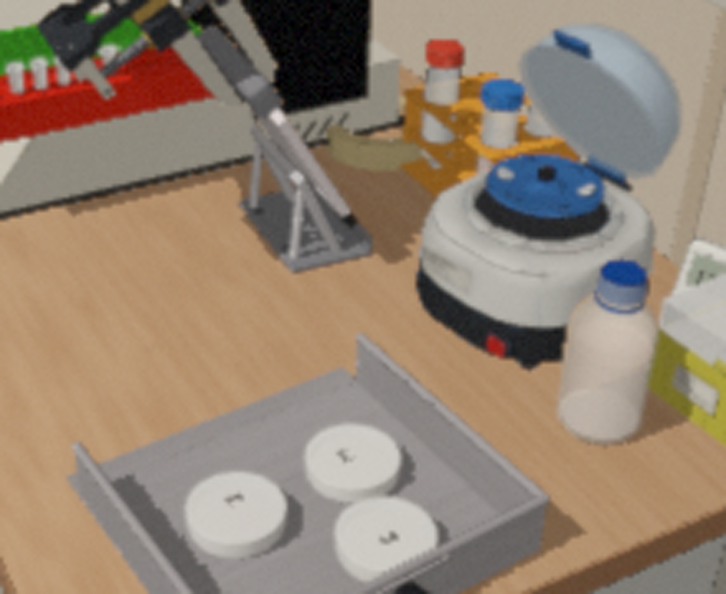

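All three dishes lie flat in the pan, at crop (236,512), (353,460), (386,537), and the bottle is standing. The scraper's foot is entering the rest at (345,215).

>>> send_rows(moves=[[[0,-0.2,0.8],[0.001,0,0.001]],[[0,-0.2,1.6],[0.001,0,0.001]],[[0,-0.3,2.4],[0.001,0,0.001]],[[0,-0.3,3.0],[0.001,0,0.001]],[[0,-0.3,3.5],[0.001,0,0.001]],[[0,-0.35,3.8],[0.001,0,0.001]],[[0,-0.35,3.9],[0.001,0,0.001]],[[0,-0.35,3.9],[0.001,0,0.001]]])

```text
t: 17.2
eef_pos: [0.6336, -0.0103, 0.1101]
orientation: [1.97, 1.844, 0.511]
force: [2.6, -0.5, -1.3]
opening: 0.0196
grip_force: 40.0
```

```bash
python3 -c "
from h import *
st();go(g[:3],Rgr)"
```

```text
17.2 [ 0.6336 -0.0103  0.1101] [[0.066, 0.855, 0.515], [0.998, -0.056, -0.036], [-0.002, 0.516, -0.856]] [-0.24  0.28  1.99  0.27  0.35 -0.4 ] [ 2.6 -0.5 -1.3] 0.0196
shift cm [0.06 0.01 0.06] turn [ 0.001  0.    -0.   ]
```

>>> send_rows(moves=[[[0,0,0.05],[0,0,0]],[[0,0,0.1],[0,0,0]],[[0,0,0.1],[0,0,0]]], squeeze=5)

```text
t: 17.45
eef_pos: [0.6338, -0.0102, 0.1097]
orientation: [1.97, 1.844, 0.512]
force: [1.3, -1.1, -0.4]
opening: 0.0203
grip_force: 5.0
```

>>> send_rows(moves=[[[0,0,0],[0,0,0]],[[0,0,0],[0,0,0]],[[0,0,0],[0,0,0]],[[0,0,0],[0,0,0]],[[0,0,0],[0,0,0]],[[0,0,0],[0,0,0]]], jaw=0.4)

```text
t: 17.95
eef_pos: [0.6334, -0.01, 0.1091]
orientation: [1.97, 1.845, 0.511]
force: [-0.4, -0.1, -0.3]
opening: 0.0537
grip_force: 0.0
```

```bash
python3 -c "
from h import *
st()"
```

```text
17.95 [ 0.6334 -0.01    0.1091] [[0.066, 0.855, 0.514], [0.998, -0.056, -0.035], [-0.001, 0.516, -0.857]] [-0.24  0.28  1.99  0.27  0.35 -0.4 ] [-0.4 -0.1 -0.3] 0.0537
```

Released. I'll retract along the tool axis and then check.

>>> send_rows(moves=[[[0,0,-1],[0,0,0]],[[0,0,-2.5],[0,0,0]],[[0,0,-4.5],[0,0,0]],[[0,0,-7],[0,0,0]],[[0,0,-10],[0,0,0]],[[0,0,-13],[0,0,0]],[[0,-2,-16],[0,0,0]],[[0,-4,-18],[0,0,0]]])

```text
t: 18.62
eef_pos: [0.5064, -0.0016, 0.2462]
orientation: [1.966, 1.843, 0.513]
force: [-0.5, 0.0, 0.3]
opening: 0.0559
grip_force: 0.0
```

>>> send_rows(moves=[[[0,-3,-2],[0,0,0]],[[0,-5,-3],[0,0,0]],[[0,-6,-4],[0,0,0]],[[0,-6,-4],[0,0,0]],[[0,-6,-4],[0,0,0]]])

```text
t: 19.03
eef_pos: [0.4348, 0.003, 0.2472]
orientation: [1.969, 1.842, 0.512]
force: [-1.2, 0.0, 0.1]
opening: 0.0556
grip_force: 0.0
```

```bash
python3 -c "
from h import *
st()
t=read_camera('top');s=read_camera('side');D=dishes(t);print([topan(d) for d in D]);D=dishes(s);print([topan(d) for d in D])
cv2.imwrite('pics/z.png',np.hstack([cv2.resize(c['img'][a:b,e:f],(400,400)) for c,a,b,e,f in((s,150,230,230,310),(t,100,320,150,430))]))"
```

```text
19.03 [0.4348 0.003  0.2472] [[0.067, 0.853, 0.517], [0.998, -0.056, -0.037], [-0.002, 0.518, -0.855]] [-0.39 -0.32  2.17  0.24  0.78 -0.45] [-1.2  0.   0.1] 0.0556
[array([-0.0358,  0.0149]), array([ 0.0255, -0.0491]), array([0.0466, 0.0152]), array([ 0.3816, -0.011 ])]
[array([-0.0387,  0.0162])]
```

View pics/z.png

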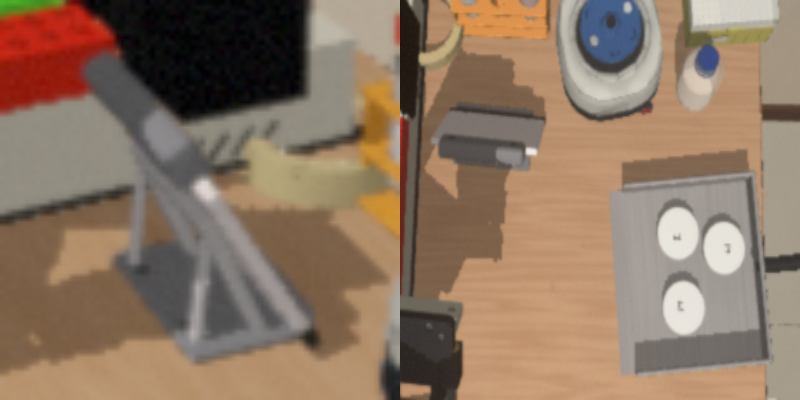

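The scraper leans in the rest as it first did, the three dishes lie flat inside the pan, and the bottle hasn't moved.

```bash
python3 -c "
from workcell import *
print(sign_off())"
```

```text
the job is handed in; nothing more can be done
None
```

The job is handed in: all three dishes lie flat inside the pan, the scraper leans in its rest as it first did, and the bottle stands where it was, all finished at about 19 s of the 64 s allowed.

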